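Sterilise the pill organizer's day pods

TASK

Swing the lid of the black steriliser dock aside, drop every coloured day pod lying on the nightstand through its narrow neck, and swing the lid fully shut again. Then squeeze the fixed UV gun's orange trigger fully two times, holding each squeeze for about a second and letting the trigger spring right back after each. Never pull the trigger before the pods are in and the lid is shut, and leave everything else on the nightstand where it is.

Things in the scene. Friction and masses are not known exactly. Their poses are not given: they have to be found in the camera images.
- dock: Fixed black steriliser dock; origin at the centre of the tower's underside, on the table. Tower 136 x 136 mm, hollow (inside 124 x 124 mm, floor 8 mm up), amber walls at its front (-x) and left (+y). A square neck in its top is the only opening. At its right (-y) side a white UV gun is fixed: barrel along y, barrel top 107 mm up, grip standing up
- neck (a point): Centre of the upper edge of the square neck (dock frame 0, 0, 180 mm). Neck 48 x 48 mm, sides along the dock's x and y, 10 mm long (170 to 180 mm up); above it a grey 45-degree square funnel widens to about 100 x 100 mm at 206 mm up
- lid (a joint): Black square lid, 122 x 122 x 8 mm, top 217 mm up. It swings flat about an upright hinge at the tower's back left corner: 0 = shut over the funnel; grows clockwise (seen from above) to 1.9 rad, swung to the dock's left (+y). Funnel clear from 1.5. Stays where left (about 0.5 N at the knob moves it); starts shut or up to 0.35 ajar
- lid_knob (a point): Centre of the lid's upright round grey knob, 22 mm diameter, 36 mm high, top 253 mm up. From the hinge axis it lies at dock x -98, y -106 mm when shut (front right corner of the lid), turning with the lid
- lid_hinge (a point): On the lid's upright hinge axis (dock frame 58, 66, 213 mm)
- trigger (a joint): Orange sprung trigger of the UV gun, hinged at its foot (113 mm up) on an axis along the dock's x. 0 = released, 0.25 rad = fully squeezed (stop), towards the grip. Springs back by itself; about 2 N starts it and 6 N at the pad squeezes it fully
- trigger_pad (a point): Point on the outer (dock +y) face of the trigger where a finger presses: dock frame 0, -163, 168 mm, 55 mm above its hinge; at full squeeze it has moved 14 mm to dock -y. Blade 24 mm wide (dock x), 8 mm thick, top 186 mm up
- gun_grip (a point): Centre of the gun's fixed upright grip at the height of trigger_pad (dock frame 0, -200, 168 mm). Grip 30 mm (dock x) by 22 mm (dock y), top 202 mm up. Grip and trigger together measure 48 mm along dock y released, 34 mm squeezed, so two fingers from above can squeeze them along dock y
- pod1_c (a point): Centre of the blue day pod: closed plastic bar 72 x 26 x 26 mm with a white band near one end, about 30 g, lying on the table (centre 13 mm up); x is its long axis. May be absent
- pod2_c (a point): Centre of the green day pod: closed plastic bar 72 x 26 x 26 mm with a white band near one end, about 30 g, lying on the table (centre 13 mm up); x is its long axis. May be absent
- pod3_c (a point): Centre of the yellow day pod: closed plastic bar 72 x 26 x 26 mm with a white band near one end, about 30 g, lying on the table (centre 13 mm up); x is its long axis. May be absent
- pod4_c (a point): Centre of the red day pod: closed plastic bar 72 x 26 x 26 mm with a white band near one end, about 30 g, lying on the table (centre 13 mm up); x is its long axis. May be absent
- pod5_c (a point): Centre of the orange day pod: closed plastic bar 72 x 26 x 26 mm with a white band near one end, about 30 g, lying on the table (centre 13 mm up); x is its long axis. May be absent
- bowl: Bystander, leave alone: deep blue ceramic bowl, 130 mm wide, 50 mm high; origin under its centre
- mirror: Bystander, leave alone: chrome hand mirror lying flat, 110 mm disc with a handle, 8 mm thick; origin under its centre (of the disc)
- brush_tool: Bystander, leave alone: white plastic tool with a soft brush and a loop, 150 mm long, lying; origin under its centre
- tumbler: Bystander, leave alone: green glass tumbler, 70 mm wide, 100 mm high; origin under its centre
- lotion: Bystander, leave alone: white lotion bottle, 56 mm wide, 150 mm high; origin under its centre

How it is judged:
By the outcome, as a careful person would: the job done as asked, in the order asked, and still so for the second after the job is handed in, with the robot touching nothing.
Of pod1, pod2, pod3, pod4, pod5 only 3 to 5 are there at a start; the rules pass over those that are not, and their reading is None.
At some moment in a run one of pod1, pod2, pod3, pod4, pod5 may be knocked a few centimetres aside while the robot is not near it.
Once in a run the grip may slacken for a moment while it holds something.
It also fails if it takes over 210 s, if anything falls off the work surface, if the arm or the gripper's body presses on something with over 40 N, if the wrist force passes 120 N, or if a joint passes its speed limit or range.

ROBOT

A 6-joint arm with a two-finger parallel gripper is mounted at the origin on the work surface. World frame = base frame: x ahead of the robot, y to its left, z up, the work surface at z = 0. Lengths are in m, angles in rad, forces in N, time in s.
With the tool pointing down it reaches from about 0.275 to 0.875 m from the base axis. Payload 12.5 kg.
Tool frame: the origin (TCP) lies at the very end of the fingers, on their centre line; the grasp point (between the pads) lies 19 mm behind it; z points along the fingers, y is the line along which they close (so a half turn about z gives the same grasp; the last joint's range is limited). The gripper opens to 85 mm and grips with 20 to 120 N. Pads are 22 mm wide; open, the fingers measure 114 mm over their backs; the gripper's body (76 mm by 85 mm) begins 54 mm behind the grasp point. The pads swing forward as they close: fully open they stand 13 mm farther back than shut.
Start: joints at [1.226, 0.351, 1.652, -0, 1.139, -0.085], TCP at [0.141, 0.532, 0.231] pointing down, gripper open.
Joint ranges: [-2.75, 2.75], [-0.79, 2.1], [0.01, 2.65], [-1.57, 4.71], [0.07, 3.14], [-2.87, 2.87]. Speed limits (rad/s): [2.22, 2.22, 2.79, 3.14, 3.14, 3.14].

INTERFACE

Orientations are given as a 3x3 rotation matrix whose columns are the frame's x, y, z axes.
In Python, from bench import manip gives the robot as it stands. Calls block until the motion is done:
- manip.move_ptp(position, orientation): joint-space move of the TCP to a pose.
- manip.move_l(position, attitude=None, max_speed=0.15): straight line of the TCP; attitude=None keeps the orientation; max_speed is the mean speed in m/s.
- manip.move_j(angles): joint-space move.
- manip.set_gripper(opening, effort=None): opening from 0.0 (shut) to 1.0 (fully open); effort is the grip in N (None keeps the last); returns when the fingers have stopped.
- manip.dwell(seconds).
- manip.inverse_kinematics(position, orientation): joint angles nearest the present ones, or None.
- manip.grab_frame(name): name is "scene" or "top" or "wrist"; returns (picture, depth): 384x512x3 uint8, red, green, blue; 384x512 float32, m along the optical axis (not along the pixel's ray), 0 where there is no reading.
- manip.get_calibration(name): a dict with "camera_matrix" (3x3 intrinsics, pixels), "k1" (the pictures are not rectified: a ray, as slopes to the right and down, at radius r is drawn at 1 + k1 r^2 times it, then the intrinsics apply), "R" (3x3) and "t" (3): a world point X has camera coordinates R X + t. Camera axes: x right, y down, z forward; pixel columns grow to the right and rows downward; lengths in m; the calibration is good to about 2 mm. A picture is of the moment at which its call begins: read the wrist's pose just before it. get_calibration takes no time and is no camera call; for the wrist camera it gives the pose at the moment of the call.
A pose or a line that the arm cannot do raises manip.Unreachable and nothing moves.
- manip.sign_off(): hands the job in; it is judged then, once.
Trained networks look in the newest picture that a camera, given by its name, has taken for a name from the list of things; names that differ only in an ending like _2 or _b are one class to them, and where a whole thing is asked for, a point or a joint stands for the part that bears it (a point fixed in the world has none). Each returns a list of dicts, best first, with "confidence" (0 to 1); they miss things now and then, are a little off and sometimes report something else, mostly with a low value. They report only what shows in the picture. A call takes as long as a camera call.
- manip.look_for(camera, name): "at" ([x, y, z] in m, in world coordinates, good to about 4 mm: the middle of the surface that is visible of it).
Readings, each from a call of its own:
- manip.current_time(): time.
- manip.current_qpos(): joint angles.
- manip.current_joint_vel(): joint speeds.
- manip.current_joint_torque(): joint torques, N m.
- manip.current_ee_pos(): TCP position.
- manip.current_tcp_rot(): TCP orientation.
- manip.current_force(): force on the tool from outside, world axes, zero at the start.
- manip.current_ft_torque(): the same for the moment, N m.
- manip.current_grip_width(): opening from 0.0 (shut) to 1.0 (fully open).
- manip.current_grip_force(): force on a finger pad.
Only numpy, scipy, OpenCV 4.12 (cv2) and the standard library are available. Lean on these libraries where they do the work, as an engineer would, in place of code of your own. Each camera call takes 0.05 s, during which the arm holds its last target. There are 200 camera calls.

## Working session

There is one attempt and no reset: what is moved stays moved. The work goes in short steps, each a Python script; the robot and the scene stay as the last script left them, time stands still between calls to the robot, and variables do not carry over. Pictures are saved under pics/ and viewed, at most 14 in all, crops included, and the job is handed in when it is done.

```bash
mkdir -p pics; ls; cat > h.py <<'E'
import numpy as np, cv2
from bench import manip as m
def save(cam,fn):
    im,d=m.grab_frame(cam); cv2.imwrite('pics/'+fn,im[:,:,::-1]); return im,d
def pts(cam,d,cal=None):
    c=cal or m.get_calibration(cam); K=np.array(c['camera_matrix']); R=np.array(c['R']); t=np.array(c['t'])
    v,u=np.mgrid[0:d.shape[0],0:d.shape[1]]
    xd=np.stack([u,v],-1).reshape(-1,1,2).astype(float)
    # k1 r^2 with r undistorted: opencv model
    n=cv2.undistortPoints(xd,K,np.array([c['k1'],0,0,0.])).reshape(d.shape+(2,))
    P=np.dstack([n[...,0]*d,n[...,1]*d,d])
    return (P-t)@R
E
cat > a.py <<'E'
from h import *
for cam in ['top','scene']:
    im,d=save(cam,cam+'0.png'); P=pts(cam,d); np.save(cam+'P.npy',P); np.save(cam+'I.npy',im); np.save(cam+'D.npy',d)
    for n in ['dock','lid','lid_knob','lid_hinge','trigger','trigger_pad','gun_grip','neck']+['pod%d_c'%i for i in range(1,6)]+['bowl','mirror','brush_tool','tumbler','lotion']:
        r=m.look_for(cam,n)
        print(cam,n,[(np.round(x['at'],3).tolist(),round(x['confidence'],2)) for x in r[:3]])
print(m.current_time())
E
python3 a.py
```

```text
pics
top dock [([0.611, 0.092, 0.197], 0.95)]
top lid [([0.601, 0.135, 0.219], 0.61)]
top lid_knob [([0.599, 0.137, 0.217], 0.88), ([0.683, -0.261, 0.022], 0.56)]
top lid_hinge [([0.598, 0.137, 0.216], 0.63), ([0.421, 0.338, 0.01], 0.3)]
top trigger [([0.645, -0.025, 0.173], 0.52), ([0.789, -0.035, 0.055], 0.22)]
top trigger_pad [([0.638, -0.027, 0.175], 0.41)]
top gun_grip [([0.6, 0.139, 0.218], 0.67)]
top neck [([0.615, 0.093, 0.193], 0.56)]
top pod1_c [([0.79, -0.038, 0.055], 0.72), ([0.424, -0.047, 0.026], 0.47)]
top pod2_c [([0.407, -0.324, 0.023], 0.57)]
top pod3_c []
top pod4_c [([0.42, -0.208, 0.026], 0.72)]
top pod5_c [([0.529, -0.406, 0.026], 0.69), ([0.599, 0.138, 0.217], 0.66)]
top bowl [([0.68, -0.263, 0.021], 0.63)]
top mirror [([0.42, 0.338, 0.012], 0.89), ([0.532, -0.407, 0.024], 0.56)]
top brush_tool [([0.422, 0.12, 0.012], 0.54)]
top tumbler [([0.789, -0.037, 0.057], 0.94), ([0.639, -0.027, 0.176], 0.34)]
top lotion [([0.753, 0.085, 0.103], 0.86)]
scene dock [([0.65, 0.069, 0.117], 0.87)]
scene lid [([0.602, 0.122, 0.219], 0.87)]
scene lid_knob [([0.605, 0.127, 0.213], 0.67), ([0.783, -0.04, 0.082], 0.21)]
scene lid_hinge [([0.604, 0.129, 0.216], 0.64)]
scene trigger []
scene trigger_pad [([0.658, -0.029, 0.146], 0.72), ([0.601, 0.128, 0.217], 0.22)]
scene gun_grip [([0.649, 0.073, 0.119], 0.94)]
scene neck [([0.65, 0.072, 0.117], 0.67)]
scene pod1_c [([0.603, 0.128, 0.215], 0.28)]
scene pod2_c [([0.417, -0.336, 0.02], 0.51)]
scene pod3_c []
scene pod4_c [([0.431, -0.217, 0.023], 0.58)]
scene pod5_c [([0.544, -0.409, 0.023], 0.71), ([0.604, 0.13, 0.215], 0.39)]
scene bowl [([0.545, -0.408, 0.017], 0.62), ([0.653, -0.254, 0.027], 0.6), ([0.775, 0.077, 0.073], 0.43)]
scene mirror [([0.439, -0.053, 0.02], 0.7)]
scene brush_tool [([0.652, 0.072, 0.117], 0.63), ([0.416, 0.055, 0.01], 0.54)]
scene tumbler [([0.78, -0.041, 0.082], 0.58)]
scene lotion [([0.776, 0.081, 0.078], 0.69)]
1.9
```

View pics/top0.png

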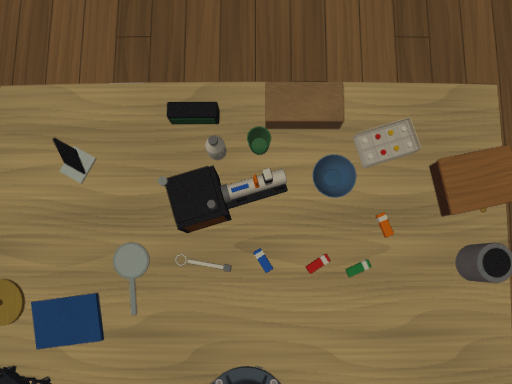

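View pics/scene0.png

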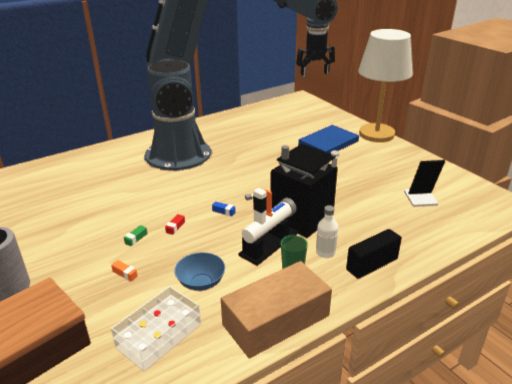

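Four pods lie out: blue (263,261), red (318,263), green (358,268) and orange (385,225). There is no yellow pod. The dock is at (198,198) with the knob at (211,204), and the gun points right with its trigger at (256,182) and grip at (267,176). Next I'll take a coarse dock pose, then look closer with the wrist camera.

```bash
cat > b.py <<'E'
from h import *
P=np.load('topP.npy'); I=np.load('topI.npy')
hsv=cv2.cvtColor(I,cv2.COLOR_RGB2HSV)
v,u=np.mgrid[0:384,0:512]
def reg(u0,u1,v0,v1): return (u>=u0)&(u<u1)&(v>=v0)&(v<v1)
r=reg(155,300,155,240)
for nm,mk in dict(lid=r&(P[...,2]>.205)&(P[...,2]<.225)&(u<235),knob=r&(P[...,2]>.235)&(P[...,2]<.27),grip=r&(u>240)&(P[...,2]>.193)&(P[...,2]<.215),trig=r&(u>240)&(hsv[...,0]<18)&(hsv[...,1]>170)&(P[...,2]>.15),post=reg(155,168,174,186)&(P[...,2]>.1),barrel=r&(u>222)&(P[...,2]>.09)&(P[...,2]<.115)).items():
    q=P[mk]; 
    if len(q)<3: print(nm,len(q)); continue
    print(nm,len(q),q.mean(0).round(4),cv2.minAreaRect((q[:,:2]*1000).astype(np.float32)))
for nm,(a,b) in dict(blue=(263,261),red=(318,263),green=(358,268),orange=(385,225)).items():
    mk=reg(a-15,a+15,b-18,b+18)&(P[...,2]>.016)&(P[...,2]<.04); q=P[mk]
    print(nm,len(q),q.mean(0).round(4),cv2.minAreaRect((q[:,:2]*1000).astype(np.float32)))
c=m.get_calibration('wrist'); R=np.array(c['R']);t=np.array(c['t']); T=m.current_tcp_rot();p=m.current_ee_pos()
print('cam in tcp',(np.array(T).T@(-R.T@t-p)).round(4)); print((R@np.array(T)).round(2)); print(c['camera_matrix'],c['k1']); print(np.round(T,3))
E
python3 b.py
```

```text
lid 2200 [0.6002 0.138  0.2155] ((600.5541381835938, 142.56253051757812), (128.65545654296875, 136.61892700195312), 16.60420036315918)
knob 65 [0.5696 0.0806 0.2499] ((569.561767578125, 80.83946228027344), (18.986120223999023, 20.02378273010254), 2.3194169998168945)
grip 93 [ 0.6546 -0.0604  0.1995] ((655.4966430664062, -59.96317672729492), (29.975887298583984, 21.689403533935547), 18.349620819091797)
trig 28 [ 0.6353 -0.0297  0.2272] ((542.0018310546875, -38.547550201416016), (229.74267578125, 7.643259525299072), 5.282362461090088)
post 88 [0.6284 0.2042 0.2492] ((539.3147583007812, 84.06900024414062), (341.4199523925781, 24.80487060546875), 53.2629508972168)
barrel 809 [ 0.6384 -0.0161  0.1017] ((635.9385375976562, -9.088783264160156), (84.77252197265625, 214.8587646484375), 31.838769912719727)
blue 221 [ 0.4311 -0.0485  0.0241] ((430.935791015625, -48.61714172363281), (71.79044342041016, 25.9465389251709), 32.06759262084961)
red 225 [ 0.4209 -0.2097  0.0243] ((421.0345458984375, -209.846923828125), (26.297504425048828, 71.9421157836914), 32.510902404785156)
green 227 [ 0.4061 -0.326   0.0242] ((406.4801025390625, -326.65155029296875), (26.7777042388916, 71.72464752197266), 24.943828582763672)
orange 224 [ 0.5346 -0.4087  0.0245] ((534.3865966796875, -409.53497314453125), (72.3683090209961, 29.38917350769043), 24.27144432067871)
cam in tcp [ 6.80e-02  1.00e-04 -1.43e-01]
[[-0.    1.    0.  ]
 [-0.96 -0.   -0.27]
 [-0.27 -0.    0.96]]
[[339.95539025   0.         252.71456334]
 [  0.         339.95539025 189.09245416]
 [  0.           0.           1.        ]] -0.08884610687793357
[[-0.966  0.257  0.   ]
 [ 0.257  0.966 -0.   ]
 [-0.    -0.    -1.   ]]
```

```bash
cat > c.py <<'E'
from h import *
yaw=np.radians(16.5); ex=np.array([np.cos(yaw),np.sin(yaw),0]); ey=np.array([-ex[1],ex[0],0]); Z=np.array([0,0,1.])
D=np.array([.5987,.1318,0])
# IK check drop: tool z=+h, x up
for dd in (0,.35,-.35,-.7):
    h=np.cos(dd)*ex+np.sin(dd)*ey
    R=np.stack([Z,np.cross(h,Z),h],1)
    for z in (.25,.34):
        print(dd,z,[None if q is None else np.round(q,2) for q in [m.inverse_kinematics(D+[0,0,z]+.011*h,R)]])
Rd=np.stack([-ex,-np.cross(-ex,-Z)*-1*-1,-Z],1)
Rd=np.stack([ex,np.cross(-Z,ex),-Z],1)   # tool x=+dock x, camera far side
p=D-.1*ey-.08*ex+[0,0,.42]
for R in (Rd,Rd@np.diag([-1,-1,1])):
    print(np.linalg.det(R),m.inverse_kinematics(p,R))
m.move_ptp(p,Rd)
cal=m.get_calibration('wrist'); im,d=save('wrist','w1.png'); P=pts('wrist',d,cal); np.save('wP.npy',P); np.save('wI.npy',im)
print(m.current_ee_pos())
q=P[(P[...,2]>.237)&(P[...,2]<.26)]; print(len(q))
E
python3 c.py
```

```text
0 0.25 [array([ 0.04,  0.54,  2.26,  2.88,  1.24, -1.48])]
0 0.34 [array([ 0.04,  0.3 ,  2.24,  2.84,  0.99, -1.4 ])]
0.35 0.25 [array([-0.17,  0.57,  2.18,  2.3 ,  1.3 , -1.28])]
0.35 0.34 [array([-0.17,  0.35,  2.16,  2.23,  1.15, -1.08])]
-0.35 0.25 [array([ 0.28,  0.55,  2.23,  3.51,  1.23, -1.7 ])]
-0.35 0.34 [array([ 0.28,  0.32,  2.21,  3.55,  1.  , -1.8 ])]
-0.7 0.25 [array([ 0.46,  0.6 ,  2.08,  4.07,  1.28, -1.93])]
-0.7 0.34 [array([ 0.46,  0.4 ,  2.07,  4.13,  1.16, -2.12])]
1.0000000000000002 [-6.05887736e-02  2.30951483e-01  1.35690286e+00 -4.44089210e-16
  1.55373831e+00  1.22222823e+00]
1.0000000000000002 [-6.05887736e-02  2.30951483e-01  1.35690286e+00 -4.44089210e-16
  1.55373831e+00 -1.91936443e+00]
[0.55034775 0.01387145 0.41980112]
484
```

View pics/w1.png

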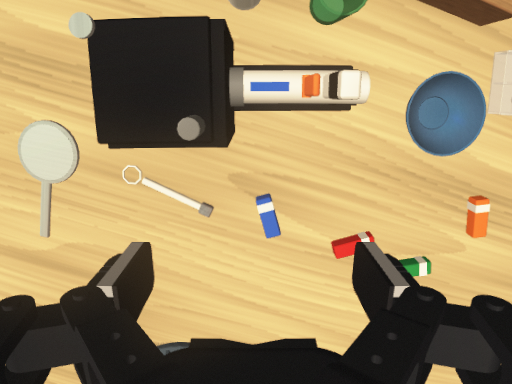

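The wrist view shows the closed lid with its knob at (190,128), the hinge post at (82,25), the trigger at (312,85) and the grip at (347,84). Next I'll fit the dock pose from these.

```bash
cat > d.py <<'E'
from h import *
from scipy.spatial import ConvexHull
P=np.load('wP.npy'); I=np.load('wI.npy'); hsv=cv2.cvtColor(I,cv2.COLOR_RGB2HSV)
v,u=np.mgrid[0:384,0:512]
def reg(u0,u1,v0,v1): return (u>=u0)&(u<u1)&(v>=v0)&(v<v1)
z=P[...,2]
def rp(nm,mk):
    q=P[mk]
    if len(q)<5: print(nm,len(q)); return
    # drop flying pixels
    mm=cv2.erode(mk.astype(np.uint8),np.ones((2,2)))>0
    print(nm,len(q),np.median(q,0).round(4),[np.round(a,1) for a in cv2.minAreaRect((q[:,:2]*1000).astype(np.float32))])
rp('lid',reg(98,240,10,150)&(z>.212)&(z<.222))
rp('knob',reg(170,210,110,142)&(z>.249)&(z<.257))
rp('hinge',reg(60,98,8,45)&(z>.2))
rp('grip',reg(330,372,65,105)&(z>.197)&(z<.207))
rp('trig',reg(295,330,65,105)&(z>.17)&(z<.195)&(hsv[...,0]<20)&(hsv[...,1]>150))
b=reg(240,300,60,110)&(z>.1045)&(z<.112); q=P[b]; print('barrel',len(q),np.degrees(np.arctan2(*np.polyfit(q[:,1],q[:,0],1)[:1],1)))
E
python3 d.py
```

```text
lid 13725 [0.6049 0.1319 0.2172] [array([599.6, 133.2]), array([122.2, 120.7]), np.float64(16.6)]
knob 442 [0.5714 0.0804 0.2532] [array([571. ,  80.8]), array([21. , 20.4]), np.float64(4.8)]
hinge 711 [0.6327 0.2061 0.2228] [array([619.1, 129.1]), array([190. ,  25.8]), np.float64(80.2)]
grip 603 [ 0.6551 -0.0598  0.2021] [array([655.3, -60.6]), array([29.4, 22.1]), np.float64(16.8)]
trig 185 [ 0.6461 -0.0279  0.1856] [array([645.9, -28.7]), array([22.1,  7.4]), np.float64(20.3)]
barrel 986 -15.661868557851804
```

```bash
cat >> h.py <<'E'
yaw=np.radians(16.5); ex=np.array([np.cos(yaw),np.sin(yaw),0]); ey=np.array([-ex[1],ex[0],0]); Z=np.array([0,0,1.])
D=np.array([.5983,.1312,0])
def dk(x,y,z): return D+x*ex+y*ey+z*Z
Rd=np.stack([ex,np.cross(-Z,ex),-Z],1)
def knob(a,z):
    ang=np.arctan2(-.106,-.098)-a; r=np.hypot(.098,.106)
    return dk(.058+r*np.cos(ang),.066+r*np.sin(ang),z)
def stat(s): print(s,'t',round(m.current_time(),1),'F',np.round(m.current_force(),1),'w',round(m.current_grip_width()*85,1),'gf',np.round(m.current_grip_force(),1))
E
cat > e.py <<'E'
from h import *
m.move_ptp(knob(0,.31),Rd); m.set_gripper(.6)
m.move_l(knob(0,.228)); m.set_gripper(0,25); stat('grip')
for a in np.linspace(0,1.72,9)[1:]:
    m.move_l(knob(a,.228),max_speed=.12); print(a.round(2),np.round(m.current_force(),1))
stat('open'); m.set_gripper(.6); m.move_l(knob(1.72,.33)); stat('up')
m.move_l(dk(-.12,-.02,.43),max_speed=.3)
save('wrist','w2.png'); save('top','t2.png')
E
python3 e.py; python3 -c "
import cv2;a=cv2.imread('pics/w2.png');b=cv2.imread('pics/t2.png');import numpy as np
cv2.imwrite('pics/m2.png',np.hstack([cv2.resize(a,(400,300)),cv2.resize(b[100:340,120:420],(375,300))]))"
```

```text
grip t 6.5 F [-0.6 -0.6  6.4] w 21.4 gf 25.8
0.22 [ -7.5 -11.9   9.6]
0.43 [-6.5 -6.   7.1]
0.64 [-5.  -2.7  6.9]
0.86 [-3.2 -0.1  6.6]
1.08 [-0.3  1.1  3.5]
1.29 [3.3 0.6 2.6]
1.5 [ 2.1 -1.1  3.1]
1.72 [ 1.  -1.   3.8]
open t 9.7 F [ 1.  -1.   3.8] w 20.9 gf 26.6
up t 11.0 F [0.  0.8 0.4] w 51.6 gf 0.0
```

View pics/m2.png

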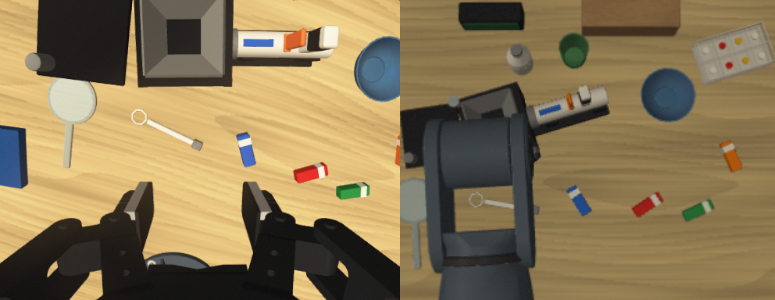

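Lid is open and the funnel is clear. Starting with the blue pod.

```bash
cat >> h.py <<'E'
HUE=dict(blue=(105,125),red=(174,6),green=(55,85),orange=(7,18),yellow=(22,34))
def find(c,cam='top'):
    cal=m.get_calibration(cam); I,d=m.grab_frame(cam); P=pts(cam,d,cal)
    hs=cv2.cvtColor(I,cv2.COLOR_RGB2HSV); a,b=HUE[c]; h=hs[...,0]
    ok=((h>=a)&(h<=b)) if a<b else ((h>=a)|(h<=b))
    z=P[...,2]; ok&=(hs[...,1]>120)&(hs[...,2]>60)&(z>.012)&(z<.034)&(P[...,0]>.25)&(P[...,0]<.9)&(abs(P[...,1])<.7)
    n,l,s,ce=cv2.connectedComponentsWithStats(ok.astype(np.uint8)); out=[]
    for i in range(1,n):
        if s[i,4]<40: continue
        c0=np.median(P[l==i],0)
        q=P[(np.linalg.norm(P[...,:2]-c0[:2],axis=-1)<.062)&(z>.019)&(z<.032)][:,:2]
        (cx,cy),(w,hh),an=cv2.minAreaRect((q*1000).astype(np.float32))
        if w<hh: an+=90
        L,W=max(w,hh),min(w,hh)
        if 60<L<85 and 18<W<36: out.append((cx/1000,cy/1000,np.radians(an),L,W))
    return out
hdr=ex
Rdrop=np.stack([Z,np.cross(hdr,Z),hdr],1)
GZ=.003; AX=.013-GZ; OFF=.024
def drop_p(z,back=0): return dk(-back,0,z)+AX*hdr
def pick(x,y,an):
    u=np.array([np.cos(an),np.sin(an),0])
    if u@np.array([x,y,0])>0: u=-u      # camera toward the robot
    R=np.stack([u,np.cross(-Z,u),-Z],1); p=np.array([x,y,0])+OFF*u
    m.move_ptp(p+.12*Z,R); m.set_gripper(.65)
    m.move_l(p+GZ*Z,max_speed=.2); m.set_gripper(0,60); stat('gripped')
    m.move_l(p+.3*Z,max_speed=.3); stat('lifted')
def to_drop():
    m.move_ptp(drop_p(.42,.14),Rdrop); stat('flip')
    m.move_l(drop_p(.40),max_speed=.3)
E
cat > f.py <<'E'
from h import *
m.move_l(dk(-.16,.1,.45),max_speed=.3)
for c in HUE: print(c,np.round(find(c),3))
print([m.inverse_kinematics(drop_p(z,b),Rdrop) is not None for z,b in ((.42,.14),(.4,0),(.25,0))])
r=find('blue')[0]; pick(*r[:3]); 
if m.current_grip_width()*85>20: to_drop(); save('scene','s3.png')
E
python3 f.py
```

```text
blue [[ 4.3100e-01 -4.9000e-02  5.5900e-01  7.1659e+01  2.5898e+01]]
red [[ 0.421 -0.21   2.144 72.286 26.507]]
green [[ 0.406 -0.327  2.001 72.214 26.701]]
orange [[ 0.535 -0.41   0.438 72.237 27.683]]
yellow []
[True, True, True]
gripped t 17.6 F [-1.9  1.5 12.2] w 24.6 gf 59.0
lifted t 18.7 F [ 0.  -0.2 -0.4] w 24.4 gf 58.8
flip t 20.9 F [ 0.4 -0.3 -0.2] w 24.7 gf 58.8
```

View pics/s3.png

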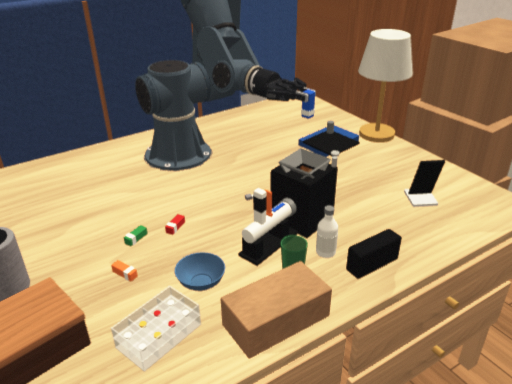

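The blue pod is held upright at (308,103) over the funnel. Lowering and releasing it.

```bash
cat >> h.py <<'E'
def release():
    m.move_l(drop_p(.252),max_speed=.15); stat('low'); m.set_gripper(.55); m.dwell(.4)
    m.move_l(drop_p(.40),max_speed=.3); m.move_l(drop_p(.42,.14),max_speed=.3); stat('rel')
def funnel_look(fn):  # z of points inside the funnel, from top camera
    I,d=m.grab_frame('top'); P=pts('top',d); q=(P-D)@np.stack([ex,ey,Z],1)
    s=(abs(q[...,0])<.022)&(abs(q[...,1])<.022)&(q[...,2]<.3); print('neck z',s.sum(),np.percentile(q[s][:,2],[5,50,95]).round(3) if s.any() else None)
    cv2.imwrite('pics/'+fn,cv2.resize(I[150:260,140:300,::-1],None,fx=4,fy=4))
E
cat > g.py <<'E'
from h import *
release(); save('scene','s4.png'); funnel_look('t4.png')
a=cv2.imread('pics/s4.png')[120:270,200:400]; b=cv2.imread('pics/t4.png')
cv2.imwrite('pics/m4.png',np.hstack([cv2.resize(a,(400,300)),cv2.resize(b,(400,300))]))
E
python3 g.py
```

```text
low t 22.7 F [-0.2  0.2 -0.3] w 24.8 gf 58.9
rel t 24.7 F [-0.   0.7  0.2] w 46.9 gf 0.0
neck z 75 [0.002 0.006 0.011]
```

View pics/m4.png

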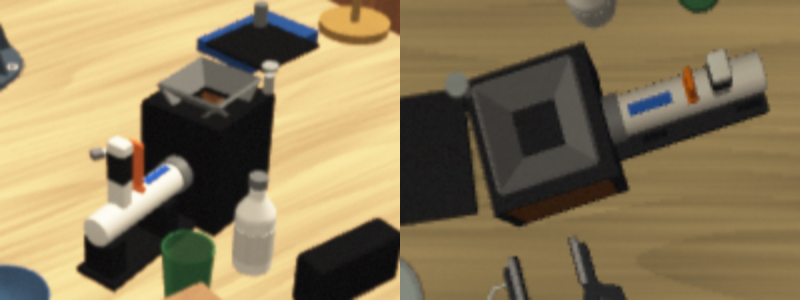

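The neck reads clear down to the floor and the blue pod is nowhere outside, so it went in. Next are the other pods, with a check of each one in the hand before release.

```bash
sed -i 's/^GZ=.003/GZ=.006/; s/    m.move_ptp(p+.12\*Z,R); m.set/    m.move_ptp(p+.3*Z,R); m.move_l(p+.1*Z,max_speed=.35); m.set/' h.py; cat >> h.py <<'E'
def inhand(c):
    p=np.array(m.current_ee_pos()); I,d=m.grab_frame('scene'); P=pts('scene',d)
    hs=cv2.cvtColor(I,cv2.COLOR_RGB2HSV); a,b=HUE[c]; h=hs[...,0]
    ok=((h>=a)&(h<=b)) if a<b else ((h>=a)|(h<=b))
    q=(P-(p-AX*hdr))@np.stack([ex,ey,Z],1); ok&=(hs[...,1]>120)&(np.linalg.norm(q,axis=-1)<.09)&(d>0)
    q=q[ok]; lo,hi=np.percentile(q,[3,97],axis=0) if len(q)>10 else (np.zeros(3),np.zeros(3))
    print('inhand',len(q),'lo',lo.round(3),'hi',hi.round(3))
    return len(q)>20 and (hi-lo)[:2].max()<.036 and lo[2]<-.03 and hi[2]<.03 and abs((lo+hi)/2)[:2].max()<.018
def run(c):
    r=find(c); print(c,np.round(r,3))
    if len(r)!=1: return False
    pick(*r[0][:3])
    if m.current_grip_width()*85<20: print('missed'); return False
    to_drop()
    if m.current_grip_width()*85<20 or not inhand(c): print('check hand'); return False
    release(); funnel_look('n_%s.png'%c); print({k:len(find(k)) for k in HUE}); return True
E
python3 -c "
from h import *
run('red')"
```

```text
red [[ 0.421 -0.21   2.125 71.91  26.706]]
gripped t 29.0 F [-2.1  1.3 10.7] w 24.6 gf 59.3
lifted t 30.1 F [-0.8 -0.6 -0.5] w 24.6 gf 58.8
flip t 32.3 F [ 0.3  0.2 -0.6] w 24.5 gf 58.9
inhand 211 lo [-0.011 -0.017 -0.054] hi [0.016 0.01  0.013]
low t 34.1 F [ 0.   0.8 -0.1] w 24.8 gf 58.9
rel t 36.1 F [ 1.6 -0.1  0.4] w 46.8 gf 0.0
neck z 96 [0.003 0.03  0.047]
{'blue': 0, 'red': 0, 'green': 1, 'orange': 1, 'yellow': 0}
```

```bash
python3 -c "
from h import *
run('green') and run('orange'); save('top','t5.png'); save('scene','s5.png')
a=cv2.imread('pics/s5.png')[120:270,200:400]; b=cv2.imread('pics/t5.png')
cv2.imwrite('pics/m5.png',np.hstack([cv2.resize(a,(400,300)),cv2.resize(b[100:340,100:420],(400,300))]))"
```

```text
green [[ 0.406 -0.327  1.991 71.726 26.709]]
gripped t 40.6 F [-1.2  1.5  9.2] w 24.5 gf 59.5
lifted t 41.7 F [-0.9  0.7 -0.6] w 24.7 gf 58.8
flip t 43.9 F [-0.2  0.  -0.4] w 24.7 gf 58.9
inhand 163 lo [-0.007 -0.016 -0.034] hi [0.017 0.007 0.011]
low t 45.7 F [ 0.4 -0.3 -0.2] w 24.6 gf 58.9
rel t 47.7 F [-0.2  0.7  0.5] w 46.7 gf 0.0
neck z 117 [0.033 0.045 0.061]
{'blue': 0, 'red': 0, 'green': 0, 'orange': 1, 'yellow': 0}
orange [[ 0.535 -0.41   0.398 72.034 27.407]]
gripped t 52.2 F [0.4 0.6 7.6] w 24.3 gf 60.1
lifted t 53.4 F [ 0.5 -0.1 -1.1] w 24.3 gf 59.1
flip t 55.5 F [-0.1 -0.6 -0.4] w 24.7 gf 59.1
inhand 251 lo [-0.015 -0.018 -0.057] hi [0.016 0.012 0.012]
low t 57.3 F [-0.3 -0.1 -0.5] w 24.8 gf 59.1
rel t 59.4 F [-0.5  0.5  0.6] w 46.4 gf 0.0
neck z 103 [0.003 0.04  0.064]
{'blue': 0, 'red': 0, 'green': 0, 'orange': 0, 'yellow': 0}
```

View pics/m5.png

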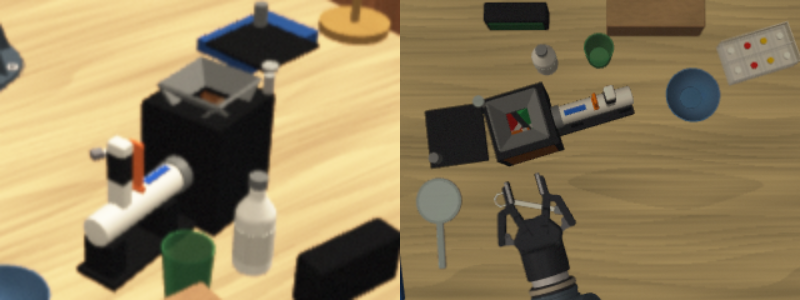

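All four pods are inside, with red and green visible through the neck at (518,120) and nothing left on the table. Closing the lid.

```bash
cat >> h.py <<'E'
def lidang(cam='top'):
    cal=m.get_calibration(cam); I,d=m.grab_frame(cam); P=pts(cam,d,cal); q=(P-D)@np.stack([ex,ey,Z],1)-[.058,.066,0]
    s=(q[...,2]>.247)&(q[...,2]<.259)&(abs(np.hypot(q[...,0],q[...,1])-.144)<.02); c=np.median(q[s],0)
    print('knob',s.sum(),c.round(4)); return (np.arctan2(-.106,-.098)-np.arctan2(c[1],c[0])+np.pi)%(2*np.pi)-np.pi
E
cat > i.py <<'E'
from h import *
a0=lidang(); print('lid',a0)
assert 1.4<a0<1.95
m.move_ptp(knob(a0,.42),Rd); m.set_gripper(.6); m.move_l(knob(a0,.30),max_speed=.3); m.move_l(knob(a0,.230)); m.set_gripper(0,25); stat('grip')
for a in np.append(np.linspace(a0,0,9)[1:],-.015):
    m.move_l(knob(a,.230),max_speed=.12); print(a.round(2),np.round(m.current_force(),1))
stat('closed'); m.set_gripper(.6); m.move_l(knob(0,.33))
m.move_l(dk(-.08,-.1,.42),max_speed=.3); m.dwell(.3)
print('lid',lidang('wrist')); save('wrist','w6.png')
E
python3 i.py
```

```text
knob 58 [-0.0929  0.1122  0.2513]
lid 1.70372180134461
grip t 64.0 F [-2.1  1.1  5.7] w 21.0 gf 25.8
1.49 [-10.8   3.5   9.9]
1.28 [-7.6  0.8  7.3]
1.06 [-4.9 -0.4  6.9]
0.85 [-2.7 -0.6  5.6]
0.64 [-0.   0.3  4.1]
0.43 [2.1 1.3 3.8]
0.21 [2.6 2.3 4.3]
0.0 [1.5 3.2 4.1]
-0.02 [-5.3  6.3  6.1]
closed t 67.5 F [-5.3  6.3  6.1] w 20.9 gf 27.0
knob 450 [-0.0978 -0.1074  0.2531]
lid -0.007430106022485283
```

View pics/w6.png

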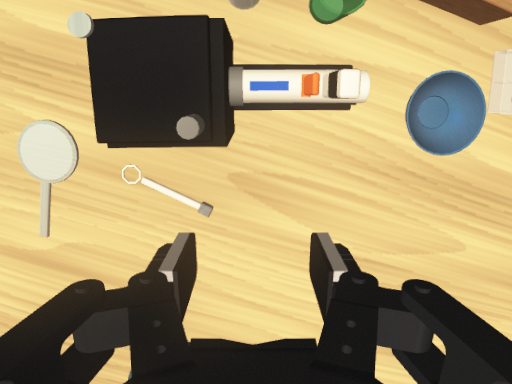

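The lid is shut, reading about 0 rad and pressed to its stop. Now the trigger.

```bash
cat > j.py <<'E'
from h import *
c=lambda z: dk(0,-.194,z)
m.set_gripper(1.0); m.move_ptp(c(.33),Rd); m.move_l(c(.149),max_speed=.1); stat('at')
m.set_gripper(0,25); stat('squeezed')
for _ in range(5): m.dwell(.2); stat('hold')
m.set_gripper(1.0); m.dwell(.6); stat('released')
save('scene','s7.png')
E
python3 j.py
```

```text
at t 72.7 F [-0.3 -0.8  1. ] w 85.1 gf 0.0
squeezed t 73.2 F [-3.5  7.1  8.5] w 36.2 gf 30.4
hold t 73.4 F [-2.1  6.1  8. ] w 36.4 gf 30.5
hold t 73.6 F [-2.8  6.7  8.5] w 36.2 gf 30.5
hold t 73.8 F [-3.2  6.4  6.2] w 36.7 gf 30.5
hold t 74.0 F [-3.   6.6  8.2] w 36.7 gf 30.5
hold t 74.2 F [-3.3  6.4  8.5] w 36.5 gf 30.5
released t 75.3 F [-0.2  0.4 -0.1] w 85.4 gf 0.0
```

```bash
cat > k.py <<'E'
from h import *
m.set_gripper(0,25); stat('squeezed'); 
for i in range(5):
    m.dwell(.18); stat('hold')
    if i==2: save('scene','s8.png')
m.set_gripper(1.0); m.dwell(.6); stat('released')
m.move_l(dk(0,-.194,.33)); m.move_l(dk(-.08,-.1,.42),max_speed=.3)
print('lid',lidang('wrist')); im,_=save('wrist','w9.png')
cr=lambda f:cv2.resize(cv2.imread('pics/'+f)[150:270,210:330],(390,390))
cv2.imwrite('pics/m9.png',np.hstack([cr('s7.png'),cr('s8.png')]))
q=[]
E
python3 k.py
```

```text
squeezed t 75.9 F [-3.2  6.3  7.2] w 36.4 gf 30.4
hold t 76.1 F [-2.9  7.   7.3] w 36.3 gf 30.4
hold t 76.3 F [-2.2  7.2  8.7] w 36.1 gf 30.4
hold t 76.4 F [-2.8  7.6  7.6] w 36.3 gf 30.4
hold t 76.7 F [-3.5  7.   8.3] w 36.1 gf 30.4
hold t 76.9 F [-3.   7.   7.8] w 36.7 gf 30.4
released t 78.0 F [-0.1  0.1  0.2] w 85.0 gf 0.0
knob 450 [-0.0976 -0.1075  0.2532]
lid -0.008867645097221377
```

View pics/m9.png

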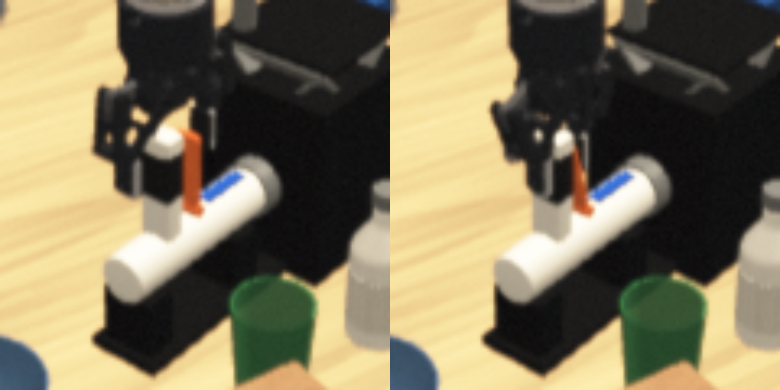

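View pics/w9.png

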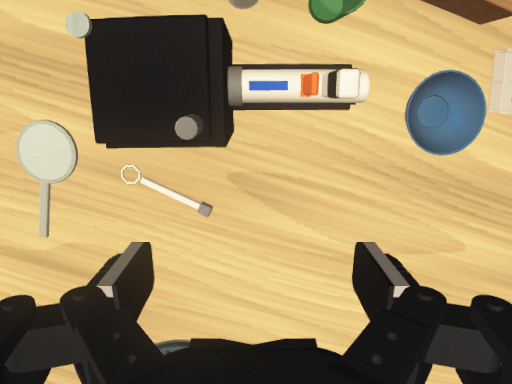

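The left crop shows the trigger upright when released, and the right crop shows it tilted clearly against the grip when squeezed. The final view has it sprung back at (310,84), with the lid shut and the bystanders unmoved.

```bash
python3 -c "
from h import *
print(m.sign_off())"
```

```text
the job is handed in; nothing more can be done
None
```

The job is handed in: all four pods present (blue, red, green, orange; no yellow) are in the dock, the lid is shut, and the trigger was squeezed about a second twice, springing back each time.

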